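# Refit the filter disc and its retaining ring on a bench vacuum pump

## Task

Refit the pump's filter: first set the loose filter disc, knob up, flat down in the open mouth on top of the pump and let go of it, then put the threaded ring over it and screw it clockwise until it comes up against its stop, so that it stays on and clamps the disc by itself. The disc is brittle, so never press on it hard (25 N cracks it); stop as soon as the ring is tight (0.8 N m would spin the thread's sleeve loose in the pump), and leave the meter, the solder spool and the screwdriver where they lie.

Things in the scene. Friction and masses are not known exactly. Their poses are not given: they have to be found in the camera images.
- pump: Grey bench vacuum pump, a box 150 (x) x 130 (y) x 52 mm high, fixed to the bench; origin at the centre of its underside. From the centre of its lid an aluminium neck of 45 mm outer diameter rises 30 mm, with an open round mouth at its top.
- rim (a point): Centre of the neck's flat rim, on the mouth's axis, 82 mm above the bench, z up. The bore is 38 mm across, 5 mm deep to the gasket. Outside, four thread ramps reach to 53 mm diameter, each 55 degrees long, one every 90 degrees, tops 1 to 6 mm below the rim. Which way they start differs each time and does not follow the pump's yaw: feel for it by turning.
- seat (a point): Centre of the rubber gasket on which the disc must lie, 5 mm below the rim, 77 mm above the bench; z up. The gasket is springy, about 5 N per mm, with 3 mm of travel, then hard.
- disc: White porous filter disc, 36 mm diameter, 9 mm thick, edge stepped in to 33 mm over the lowest 1.8 mm, about 50 g. A steel knob 11 mm across stands on its centre, from 9 to 23 mm above the underside. Origin at the centre of the underside, z up through the knob. It starts knob up on the bench. Seated, it stands 4 mm proud of the rim.
- ring: Aluminium retaining ring, twelve-sided, 64 mm across the flats (one faces its +x), 66 across corners, 20 mm high, about 70 g, lying lip up. Origin at the centre of its underside, z up. Bore 55.6 mm; four round lugs, 4 mm thick, stand inward to 46.6 mm diameter, 4 mm above the underside. Right-hand thread: clockwise from above draws it down 4.6 mm per 55 degrees.
- lip (a point): On the ring's axis at the underside of its inward lip, 16 mm above the ring's origin. The lip is 4 mm thick with a 26 mm hole that lets the knob through; it bears on the disc. Just put on, the lugs may rest on the ramps (lip up to 9 mm above the disc, perhaps crooked); turned clockwise under a push of a few N they slip off the ramps' ends and the lip meets the disc.
- ring_grip (a point): On the ring's axis, 10 mm above its underside, a good height to grip its sides. Once the lip is on the disc, turn on clockwise: the lugs go under the ramps and the ring sinks about 2 mm more at only some 0.1 N m, then the lugs meet a dead stop and the torque climbs steeply: 0.2 to 0.5 N m is tight. In all up to about 150 degrees from first placing. Released, it holds itself.
- meter: Black hand multimeter lying face up, 150 x 75 x 34 mm, origin at the centre of its underside. A bystander.
- spool: Solder spool standing on its flange, 52 mm diameter, 40 mm high, origin at the centre of its underside. A bystander.
- driver: Screwdriver with a red handle, 160 mm long, under 35 mm thick, lying on the bench between the robot and the pump, its long axis along its x; origin on the bench under its length. A bystander.
- sleeve (a joint): Turn (rad, clockwise from above positive, 0 at the start) of the dark flange, 60 mm across and 4 mm thick at the foot of the neck, which carries the thread ramps. It is only press-fitted in the lid and must not move: it breaks loose at 0.8 N m on the ring.
Mind the look-alikes: they are no part of the job. Of the things shaped like the disc, the white one is meant. There is more than one size of the ring; the job needs the larger.

How it is judged:
On the way, in this order (a step that is already met when the one before it is completed fails the run):
1. the disc lies flat on the gasket in the mouth, let go, before the ring comes near (horizontal distance between disc and seat below 0.0025 m and z of disc in the frame of seat below 0.001 m and angle between disc's own z axis and vertical below 0.06 rad and contact force between the fingers and disc below 0.1 N and distance between ring and rim above 0.06 m), for 0.2 s.
2. the ring sits over the disc on the neck, drawn down and clamping the disc (horizontal distance between ring and rim below 0.003 m and z of ring in the frame of rim below -0.0125 m and contact force between ring and disc above 5 N), for 0.2 s.
At the end, for the whole second after the job is handed in: The disc lies flat on the gasket (within 2.5 mm of the axis, under 0.06 rad of tilt) and the ring, released and still, sits level on the neck (within 3 mm of the axis, underside at least 12.5 mm below the rim, tilt under 0.06 rad), held by its thread alone and clamping the disc with more than 5 N (all of step 2 and horizontal distance between disc and seat below 0.0025 m and z of disc in the frame of seat below 0.001 m and angle between each of disc, ring's own z axis and vertical below 0.06 rad and contact force between the fingers and ring below 0.1 N and linear speed of ring below 0.01 m/s); the robot touches nothing.
It fails at once if the disc is pressed on the pump or gasket with more than 25 N (contact force between disc and pump above 25 N or contact force between disc and ring above 25 N).
It fails at once if the thread's sleeve is spun in the pump by more than 0.12 rad (ring overtightened) (value of joint sleeve above 0.12 rad or value of joint sleeve below -0.12 rad).
It fails at once if the meter, spool or screwdriver is pushed by more than 20 mm (distance of any of meter, spool, driver from where it was at the start of the episode above 0.02 m).
It also fails if it takes over 72 s, if anything falls off the work surface, if the arm or the gripper's body presses on something with over 40 N, if the wrist force passes 120 N, or if a joint passes its speed limit or range.

## Robot

A 7-joint arm with a two-finger parallel gripper is mounted at the origin on the work surface. World frame = base frame: x ahead of the robot, y to its left, z up, the work surface at z = 0. Lengths are in m, angles in rad, forces in N, time in s.
With the tool pointing down it reaches from about 0.35 to 0.9 m from the base axis. Payload 8.1 kg.
Tool frame: the origin (TCP) lies at the centre of the arm's flange, where the gripper is bolted on; the fingertips stand 178 mm ahead of it and the grasp point (between the pads) lies 159 mm ahead of it; z points along the fingers, y is the direction in which the jaws open and shut (so a half turn about z gives the same grasp; the last joint's range is limited). The gripper opens to 92 mm and grips with 3 to 60 N. Pads are 19 mm wide; open, the fingers measure 130 mm over their backs; the gripper's body (75 mm by 190 mm) begins 47 mm behind the grasp point.
Start: joints at [-1.35, 0.434, 0.025, 1.573, -0.012, 1.134, -0.075], TCP at [0.199, 0.593, 0.405] pointing down, gripper open.
Joint ranges: [-2.62, 2.62], [-0.44, 2.09], [-1.27, 1.32], [0.08, 2.57], [-1.32, 4.46], [0.12, 2], [-2.74, 2.74]. Speed limits (rad/s): [2.22, 2.22, 3.01, 3.01, 3.14, 3.14, 3.14].

## Interface

Orientations are given as a rotation vector (axis times angle).
In Python, from cell import arm gives the robot as it stands. The module is installed in compiled form; this text tells all that it offers.
- The arm moves only by the tool move_arm, never from a script. Its argument "steps" is a list of rows, each a list of 4 numbers: the shift along the tool's x, y, z in mm, then the turn about the tool's z in rad. In form: [[x, y, z, twist], ...]. A call has 1 to 20 rows; each row is the pose to reach, as a shift and turn from the pose commanded when the call began, along the tool's axes at that moment; what a row does not reach only later rows make up. A row lasts 1/8 s, in which the tool goes at most 62.5 mm and 10.7 degrees, less where a joint would pass 70% of its speed; a pose out of reach is approached as far as the arm can. A call with a gripper value outside its range is refused whole. "grip" is the finger opening in mm, from 0 to 91.8, set as the call begins (left out, the last holds). The fingers move at their own pace and stop on an object; "grip_force" is the grip in N (left out, the last holds). Time passes only in rows, so rows that repeat a pose let the fingers close. It gives the time, the measured TCP pose, the force and the opening at its end, in the units of the state.
- arm.observe(): the state, without advancing time (a new reading comes with each control period).
- arm.get_image(name): name is "scene" or "top" or "wrist"; returns the picture (420x560x3 uint8, red, green, blue); there is no depth.
- arm.camera_info(name): a dict with "mtx" (3x3 intrinsics, pixels), "pose" (4x4, takes a point from camera to world coordinates); the wrist camera has in their place "T_tool_cam" (4x4, takes a point from camera to tool coordinates, whose origin is the TCP and whose axes are the flange's). Camera axes: x right, y down, z forward; pixel columns grow to the right and rows downward; lengths in m; the calibration is good to about 2 mm. The wrist camera is an equidistant fisheye: a pixel r from the principal point sees the ray r / f radians off the axis. A picture is of the moment at which its call begins: read the wrist's pose just before it. camera_info takes no time and is no camera call.
- arm.sign_off(): hands the job in, once; it reports no verdict.
The state is a dict: "clock": time; "joints": joint angles; "dq": joint speeds; "joint_efforts": joint torques, N m; "position": TCP position; "ee_rot": TCP orientation; "force": force on the tool from outside, world axes, zero at the start; "ft_torque": the same for the moment, N m; "width": opening from 0.0 (shut) to 1.0 (fully open).
Only numpy, scipy, OpenCV 4.12 (cv2) and the standard library are available. Lean on these libraries where they do the work, as an engineer would, in place of code of your own. Each camera call takes 0.05 s, during which the arm holds its last target.

## Working session

There is one attempt and no reset: what is moved stays moved. The work goes in short steps, Python scripts to look and compute and a tool call to move; the robot and the scene stay as the last step left them, time stands still between calls to the robot, and variables do not carry over. Pictures are saved under pics/ and viewed, and the job is handed in when it is done.

Besides the shell and the picture viewer there is one more tool, called after ">>>" by a JSON object that holds its "method" and its "body". move_arm: Moves the arm, as the interface text tells. Its arguments: {"type":"object","properties":{"steps":{"type":"array"},"grip":{"type":"number"},"grip_force":{"type":"number"}},"required":["steps"]}

```bash
mkdir -p pics; ls; python3 - <<'E'
from cell import arm
import cv2,numpy as np
np.set_printoptions(precision=4,suppress=True)
s=arm.observe();print(s)
for n in ["scene","top","wrist"]:
    print(n,arm.camera_info(n))
    cv2.imwrite(f"pics/{n}0.png",arm.get_image(n)[:,:,::-1])
E
```

```text
pics
{'clock': 0.0, 'joints': array([-1.3496,  0.4352,  0.025 ,  1.5741, -0.0116,  1.134 , -0.0751]), 'dq': array([ 0.0003,  0.0003,  0.0016,  0.0004,  0.0002, -0.0012,  0.0003]), 'joint_efforts': array([  0.0001, -66.7852,   0.9847, -31.4458,  -0.0606,   0.043 ,
         0.0002]), 'position': array([0.1988, 0.5923, 0.4039]), 'ee_rot': array([-0.5065, -3.1004,  0.0025]), 'force': array([ 0.0367, -0.1229, -0.4379]), 'ft_torque': array([ 0.0054, -0.0073, -0.0428]), 'width': 0.9972993190815225}
scene {'mtx': array([[509.2028,   0.    , 283.0197],
       [  0.    , 509.2028, 205.9823],
       [  0.    ,   0.    ,   1.    ]]), 'pose': array([[-0.5624,  0.6006, -0.5683,  1.2065],
       [ 0.8267,  0.4194, -0.375 ,  0.4279],
       [ 0.0131, -0.6807, -0.7324,  0.9509],
       [ 0.    ,  0.    ,  0.    ,  1.    ]])}
top {'mtx': array([[482.7973,   0.    , 284.7578],
       [  0.    , 482.7973, 217.3642],
       [  0.    ,   0.    ,   1.    ]]), 'pose': array([[-0.1326, -0.9622,  0.2377,  0.3253],
       [-0.9912,  0.13  , -0.0265, -0.0091],
       [-0.0054, -0.2391, -0.971 ,  1.037 ],
       [ 0.    ,  0.    ,  0.    ,  1.    ]])}
wrist {'mtx': array([[325.1923,   0.    , 276.6131],
       [  0.    , 325.1923, 206.0509],
       [  0.    ,   0.    ,   1.    ]]), 'T_tool_cam': array([[-0.0011, -0.9674, -0.2534,  0.0683],
       [ 1.    , -0.001 , -0.0007,  0.0015],
       [ 0.0004, -0.2534,  0.9674,  0.02  ],
       [ 0.    ,  0.    ,  0.    ,  1.    ]])}
```

View pics/scene0.png

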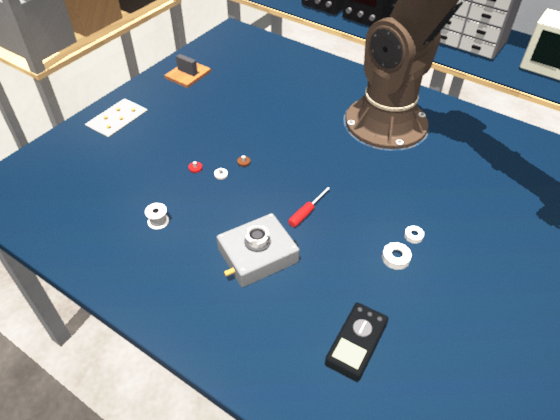

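View pics/top0.png

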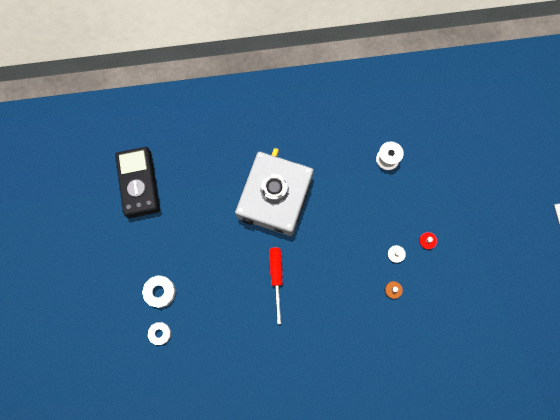

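View pics/wrist0.png

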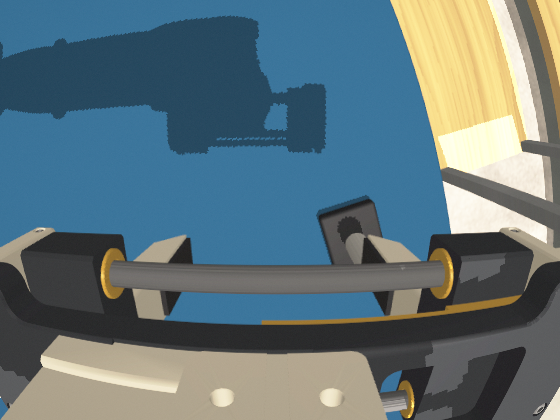

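The candidates in the top view, in pixels:
- **Discs:** white (397,254), red (428,240) and orange (394,290). I choose the white one.
- **Rings:** large (158,292) and small (159,334). I choose the large one.
- **Neck:** also round and light, at (275,186).
- **Spool:** white, at (390,155).

In the scene view the white disc is at (221,173) and the large ring at (397,256).

```bash
cat > h.py <<'E'
from cell import arm
import cv2,numpy as np
from scipy.spatial.transform import Rotation as R
np.set_printoptions(precision=4,suppress=True)
def ray(n,uv):
    c=arm.camera_info(n);K=c["mtx"]
    d=np.linalg.inv(K)@np.array([uv[0],uv[1],1.]);P=c["pose"]
    return P[:3,3],P[:3,:3]@d
def onplane(n,uv,z):
    o,d=ray(n,uv);return o+d*(z-o[2])/d[2]
def tri(uv1,uv2):
    o1,d1=ray("top",uv1);o2,d2=ray("scene",uv2)
    A=np.stack([d1,-d2],1);t=np.linalg.lstsq(A,o2-o1,rcond=None)[0]
    a=o1+d1*t[0];b=o2+d2*t[1];return (a+b)/2,np.linalg.norm(a-b)
def wray(uv,T):  # T tool->world 4x4
    c=arm.camera_info("wrist");K=c["mtx"]
    x=(uv[0]-K[0,2])/K[0,0];y=(uv[1]-K[1,2])/K[1,1];r=np.hypot(x,y)
    s=np.sin(r)/r if r>1e-9 else 1
    W=T@c["T_tool_cam"]
    return W[:3,3],W[:3,:3]@np.array([x*s,y*s,np.cos(r)])
def wplane(uv,T,z):
    o,d=wray(uv,T);return o+d*(z-o[2])/d[2]
def wproj(p,T):
    c=arm.camera_info("wrist");K=c["mtx"];W=T@c["T_tool_cam"]
    q=W[:3,:3].T@(np.asarray(p)-W[:3,3]);th=np.arctan2(np.hypot(q[0],q[1]),q[2]);ph=np.arctan2(q[1],q[0])
    return np.array([K[0,2]+K[0,0]*th*np.cos(ph),K[1,2]+K[1,1]*th*np.sin(ph)])
def tool():
    s=arm.observe();T=np.eye(4);T[:3,:3]=R.from_rotvec(s["ee_rot"]).as_matrix();T[:3,3]=s["position"];return T
def rel(p,T=None):
    """world target for TCP -> tool-axis shift mm"""
    if T is None:T=tool()
    return T[:3,:3].T@(np.asarray(p)-T[:3,3])*1000
E
python3 - <<'E'
from h import *
for n in ["top","scene"]:
    im=cv2.imread(f"pics/{n}0.png");
    hsv=cv2.cvtColor(im,cv2.COLOR_BGR2HSV)
    m=((hsv[...,1]<70)&(hsv[...,2]>90)).astype(np.uint8)
    k,l,st,ce=cv2.connectedComponentsWithStats(m)
    for i in range(1,k):
        if 60<st[i,4]<12000: print(n,st[i],ce[i])
top=cv2.imread("pics/top0.png");sc=cv2.imread("pics/scene0.png")
a=[cv2.resize(top[y:y+60,x:x+80],None,fx=5,fy=5,interpolation=2) for x,y in [(365,225),(120,265),(235,150),(240,240)]]
cv2.imwrite("pics/crop1.png",np.vstack([np.hstack(a[:2]),np.hstack(a[2:])]))
E
```

```text
top [    0    13   560    89 11790] [277.7818  57.1965]
top [376 141  28  29 575] [389.2348 155.4904]
top [118 150  29  24 538] [132.2584 161.5613]
top [ 235  152   78   80 3830] [274.141 191.589]
top [127 179  18  18 255] [135.5216 187.3569]
top [268 181  12  11 106] [273.8585 186.1604]
top [554 204   6  22  76] [557.3684 211.5132]
top [388 245  18  18 255] [396.1765 253.5961]
top [142 275  34  33 743] [158.5357 291.4186]
top [275 285   6  40 135] [277.7185 304.837 ]
top [148 322  23  23 381] [158.8819 333.1916]
scene [   0    0   76   75 4383] [33.4736 31.5964]
scene [ 50   0 124  68 348] [113.4885  31.7672]
scene [ 440    0   74   59 2836] [477.1026  26.1442]
scene [ 511    0   49   81 2140] [537.2977  30.6799]
scene [176  54  22  10  99] [185.303  58.303]
scene [ 420   68  140   67 3064] [493.0307  99.7856]
scene [365  87  54  25 303] [389.6403 104.1848]
scene [  85   98   63   40 1185] [115.8017 117.097 ]
scene [344 100  15  26  98] [349.5918 116.9388]
scene [367 143  50   7  94] [391.7766 146.7234]
scene [214 167  14  13 149] [220.4765 173.2685]
scene [312 187  18  17  74] [320.3243 195.1081]
scene [144 202  26  28 536] [156.5429 215.5933]
scene [ 216  213   84   74 3847] [257.5313 248.9168]
scene [404 225  21  19 296] [413.7669 233.973 ]
scene [382 242  30  28 637] [396.2402 255.4741]
scene [353 319  20  18 287] [362.1324 327.4495]
scene [331 337  36  33 688] [349.1439 353.0073]
```

View pics/crop1.png

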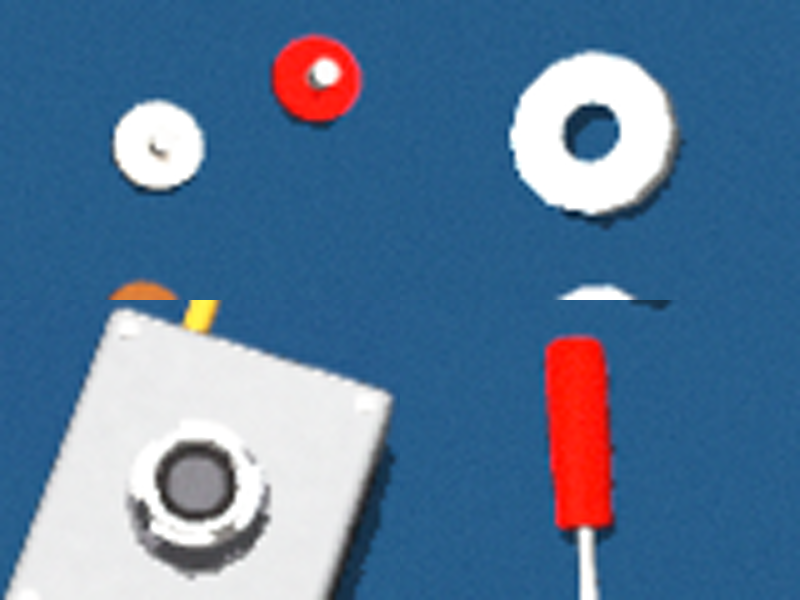

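The crop shows the white disc centred at (396.5,253.6), the 12-sided large ring with its hole at (158.2,291.2), and the mouth at (274,186).

```bash
python3 - <<'E'
from h import *
print("disc",onplane("top",(396.3,253.6),.008),onplane("scene",(220.5,173.3),.010))
print("ring",onplane("top",(158.2,291.2),.02),onplane("scene",(396.3,255.5),.012),onplane("top",(158.5,291.4),.015))
print("small",onplane("top",(158.9,333.2),.02))
print("rim",onplane("top",(274.3,186.1),.082))
print("ringdia",[onplane("top",u,.02)[:2] for u in [(142,291),(175.5,291),(158,274.5),(158,307.5)]])
print("drv",onplane("top",(275,248),.017),onplane("top",(279,323),.005))
print("reddisc",onplane("top",(428,240),.009),"spool",onplane("top",(390,153),.04),"or",onplane("top",(394,290),.009))
sc=cv2.imread("pics/scene0.png");
a=[cv2.resize(sc[y:y+60,x:x+80],None,fx=5,fy=5,interpolation=2) for x,y in [(180,140),(360,225),(215,210),(290,180)]]
cv2.imwrite("pics/crop2.png",np.vstack([np.hstack(a[:2]),np.hstack(a[2:])]))
T=tool();print(T)
E
```

```text
disc [ 0.4655 -0.2644  0.008 ] [ 0.4735 -0.2583  0.01  ]
ring [0.452  0.2469 0.02  ] [0.4572 0.2505 0.012 ] [0.4521 0.2475 0.015 ]
small [0.3663 0.2514 0.02  ]
rim [ 0.6281 -0.0225  0.082 ]
ringdia [array([0.4569, 0.2805]), array([0.4476, 0.2109]), array([0.487 , 0.2448]), array([0.4184, 0.2496])]
drv [ 0.5108 -0.0072  0.017 ] [0.3543 0.0048 0.005 ]
reddisc [ 0.4855 -0.3377  0.009 ] spool [ 0.6827 -0.2846  0.04  ] or [ 0.3895 -0.2448  0.009 ]
[[-0.948   0.3182 -0.0003  0.1988]
 [ 0.3182  0.948  -0.0011  0.5924]
 [-0.     -0.0011 -1.      0.4042]
 [ 0.      0.      0.      1.    ]]
```

View pics/crop2.png

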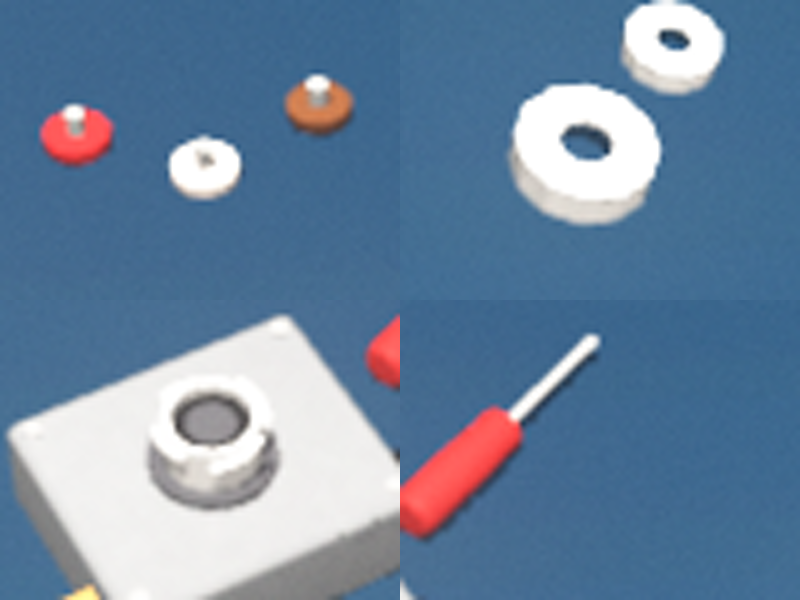

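```bash
python3 - <<'E'
from h import *
print(rel([.452,.247,.30]),onplane("scene",(257,233.6),.082),tri((274.3,186.1),(257,233.6)),tri((158.2,291.2),(360+587/5,225+142/5)))
E
```

```text
[-349.9374 -246.7258  104.4524] [ 0.6344 -0.0173  0.082 ] (array([ 0.63  , -0.0218,  0.0747]), np.float64(0.0017535635090727803)) (array([0.4272, 0.3232, 0.0615]), np.float64(0.17399897618762136))
```

>>> {"method": "move_arm", "body": {"steps": [[-350,-247,104,0],[-350,-247,104,0],[-350,-247,104,0],[-350,-247,104,0],[-350,-247,104,0],[-350,-247,104,0],[-350,-247,104,0],[-350,-247,104,0],[-350,-247,104,0],[-350,-247,104,0]]}}

```text
clock: 1.4
position: [0.4513, 0.2486, 0.3009]
ee_rot: [-0.503, -3.101, -0.001]
force: [0.3, 0.9, 0.1]
width: 1.003
```

```bash
cat > look.py <<'E'
import sys
from h import *
n=sys.argv[1];s=arm.observe();T=tool()
im=arm.get_image("wrist")[:,:,::-1];cv2.imwrite(f"pics/{n}.png",im);np.save(f"pics/{n}.npy",T)
print(s["clock"],s["joints"],s["dq"].round(3),s["position"],T[:3,0],T[:3,2],s["force"],s["ft_torque"],s["width"]*91.8)
E
python3 look.py w1
```

```text
1.4 [-0.6999  0.3752  0.1208  1.9709 -0.0628  0.7986  0.7059] [-0.007 -0.001  0.001  0.001  0.002 -0.002  0.002] [0.4513 0.2486 0.3009] [-0.9488  0.3158  0.0004] [-0.0001  0.0009 -1.    ] [0.3116 0.9006 0.1023] [ 0.0377 -0.0544  0.0046] 92.04343802921039
```

View pics/w1.png

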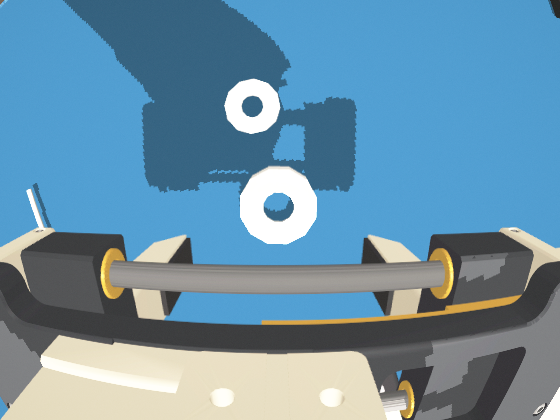

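The view shows the large ring at (278,206) and the small ring at (252,105).

```bash
cat > ring.py <<'E'
import sys
from h import *
n,cx,cy,z,Rr=sys.argv[1],*map(float,sys.argv[2:6])
im=cv2.imread(f"pics/{n}.png");T=np.load(f"pics/{n}.npy")
hsv=cv2.cvtColor(im,cv2.COLOR_BGR2HSV)
m=((hsv[...,1]<60)&(hsv[...,2]>120)).astype(np.uint8)
mm=np.zeros_like(m);cv2.circle(mm,(int(cx),int(cy)),int(Rr),1,-1);m&=mm
cs,hi=cv2.findContours(m,cv2.RETR_CCOMP,cv2.CHAIN_APPROX_NONE)
for c,h in sorted(zip(cs,hi[0]),key=lambda t:-cv2.contourArea(t[0])):
    if cv2.contourArea(c)<100: continue
    p=np.array([wplane(q[0].astype(float),T,z)[:2] for q in c])
    # circle fit
    A=np.c_[2*p,np.ones(len(p))];x=np.linalg.lstsq(A,(p**2).sum(1),rcond=None)[0]
    r=np.sqrt(x[2]+x[:2]@x[:2]);d=p-x[:2];th=np.arctan2(d[:,1],d[:,0]);rr=np.hypot(*d.T)
    o=np.argsort(th);grid=np.linspace(-np.pi,np.pi,720,endpoint=False)
    g=np.interp(grid,th[o],rr[o],period=2*np.pi)
    f=(g*np.exp(12j*grid)).mean();corner=np.degrees(np.angle(f))/12
    print("hole" if h[3]>=0 else "outer","c",x[:2],"r",r,"corner deg mod30",corner%30,"amp",abs(f)*2*1000)
    (ux,uy),(w,h_),a=cv2.minAreaRect(c);print("   px",ux,uy,w,h_)
E
python3 ring.py w1 278 206 0.02 50
python3 - <<'E'
from h import *
im=cv2.imread("pics/w1.png")[150:260,220:340]
cv2.imwrite("pics/w1c.png",cv2.resize(im,None,fx=5,fy=5,interpolation=2))
T=np.load("pics/w1.npy");print(T)
E
```

```text
outer c [0.452 0.251] r 0.0327972806012221 corner deg mod30 25.67141203306774 amp 0.39430657825899257
   px 278.0 204.5 77.0 76.0
hole c [0.4525 0.2511] r 0.012702461853333598 corner deg mod30 25.14464215125888 amp 0.15298070764976196
   px 278.5 206.5 31.0 29.0
[[-0.9488  0.3158 -0.0001  0.4513]
 [ 0.3158  0.9488  0.0009  0.2486]
 [ 0.0004  0.0008 -1.      0.3009]
 [ 0.      0.      0.      1.    ]]
```

View pics/w1c.png

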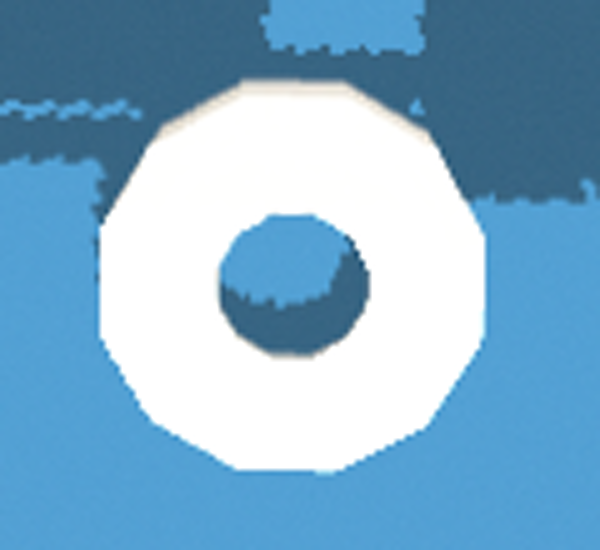

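```bash
python3 - <<'E'
from h import *
print(rel([.63,-.02,.38]))
E
```

```text
[-254.3157 -198.3868  -79.2193]
```

>>> {"method": "move_arm", "body": {"steps": [[-254,-198,-79,0],[-254,-198,-79,0],[-254,-198,-79,0],[-254,-198,-79,0],[-254,-198,-79,0],[-254,-198,-79,0],[-254,-198,-79,0],[-254,-198,-79,0]]}}

```text
clock: 2.45
position: [0.6291, -0.0188, 0.3791]
ee_rot: [-0.501, -3.1, -0.002]
force: [-0.3, 0.5, 0.4]
width: 1.004
```

```bash
python3 look.py w2;python3 - <<'E'
from h import *
T=tool()
print(wproj([.63,-.02,.082],T),rel([.468,-.262,.30]))
E
```

```text
2.45 [-0.1984  0.4643  0.2117  1.6063 -0.1084  1.0839  1.2926] [-0.007 -0.003 -0.001  0.002  0.003 -0.001  0.002] [ 0.6291 -0.0188  0.3791] [-0.949   0.3152  0.0019] [-0.0015  0.0015 -1.    ] [-0.2963  0.4788  0.4155] [0.023  0.0222 0.0041] 92.15707550266674
[273.9191 203.2208] [  76.2098 -281.6249   79.0998]
```

View pics/w2.png

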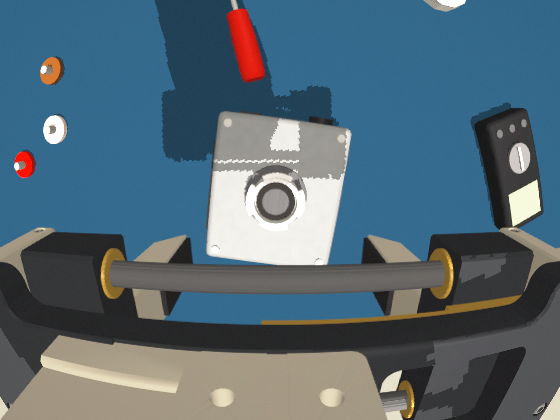

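```bash
python3 - <<'E'
from h import *
im=cv2.imread("pics/w2.png");c=im[150:250,225:325]
cv2.imwrite("pics/w2c.png",cv2.resize(c,None,fx=6,fy=6,interpolation=2))
g=cv2.cvtColor(im,cv2.COLOR_BGR2GRAY)
T=np.load("pics/w2.npy")
for z,r in[(.082,.019),(.077,.019),(.082,.0225)]:
    print(z,r,[wproj([.63+r*np.cos(a),-.02+r*np.sin(a),z],T) .round(1) for a in np.arange(4)*np.pi/2])
print(g[203,240:312]); print(g[165:245,276])
E
```

```text
0.082 0.019 [array([280.6, 222.8]), array([294.5, 196.6]), array([266.9, 183.1]), array([253.5, 209.9])]
0.077 0.019 [array([280.6, 221.2]), array([294.2, 195.4]), array([267.1, 182.1]), array([253.9, 208.4])]
0.082 0.0225 [array([281.9, 226.4]), array([298.3, 195.4]), array([265.6, 179.3]), array([249.8, 211.1])]
[241 241 241 241 240 211 255 255 255 255 255 255 255 255 203 250 150  78
  74  74  73  74 131 148 154 154 154 153 153 154 157 154 157 158 157 158
 158 156 154 151 156 155 155 153 155 158 158 158 138  82  73  73  75  72
  70 225 151 255 255 255 255 255 255 255 255 234 241 241 241 242 242 242]
[103  91  93  91  90  92  97 160 226 234 234 233 221 210 235 235 224 158
  64  72  73  72  75  93 133 155 156 156 157 158 159 157 158 158 158 157
 158 158 158 158 158 159 157 159 158 158 157 157 156 139  97  71  73  72
  73 111 151 160 227 255 255 255 255 255 255 255 248 241 241 242 241 241
 241 241 240 240 241 242 242 242]
```

View pics/w2c.png

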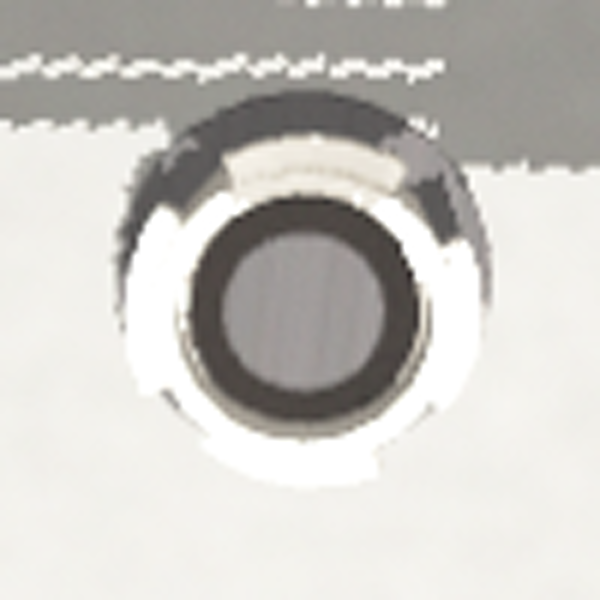

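>>> {"method": "move_arm", "body": {"steps": [[76,-282,79,0],[76,-282,79,0],[76,-282,79,0],[76,-282,79,0],[76,-282,79,0],[76,-282,79,0],[76,-282,79,0]]}}

```text
clock: 3.38
position: [0.4686, -0.2631, 0.3008]
ee_rot: [0.504, 3.101, 0.002]
force: [1.0, -0.6, 0.6]
width: 0.998
```

```bash
python3 look.py w3
```

```text
3.375 [ 0.2293  0.4108  0.2445  1.9261 -0.134   0.8203  1.7946] [-0.019  0.001 -0.01  -0.013 -0.001  0.001  0.001] [ 0.4686 -0.2631  0.3008] [-0.9486  0.3166  0.    ] [ 0.0003  0.001  -1.    ] [ 1.0077 -0.6339  0.5817] [-0.0023  0.0018 -0.0392] 91.64891258102007
```

View pics/w3.png

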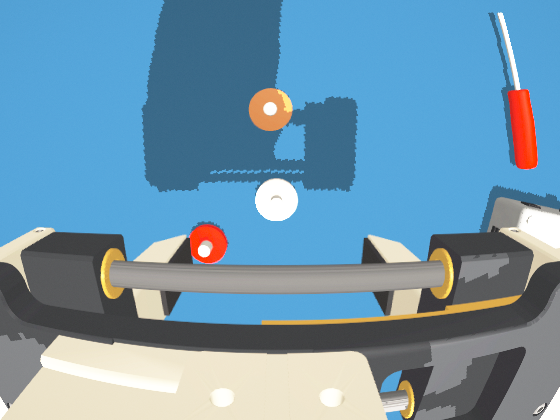

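```bash
python3 ring.py w3 276.5 200 0.009 28; python3 - <<'E'
from h import *
T=np.load("pics/w2.npy");print("rim",wplane((275.3,202.6),T,.082))
T=np.load("pics/w3.npy")
im=cv2.imread("pics/w3.png");c=im[165:235,240:320]
cv2.imwrite("pics/w3c.png",cv2.resize(c,None,fx=8,fy=8,interpolation=2))
E
```

```text
outer c [ 0.4662 -0.2612] r 0.018372155139362276 corner deg mod30 9.365373978470409 amp 0.05984964317997855
   px 276.0 199.0 42.0 42.0
rim [ 0.6298 -0.0186  0.082 ]
```

View pics/w3c.png

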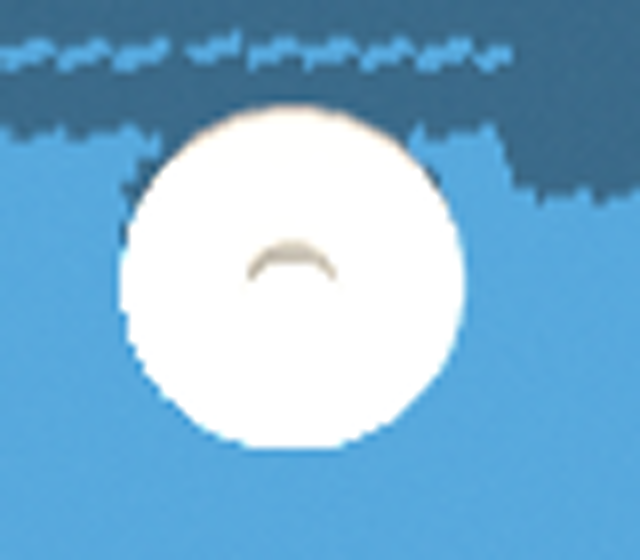

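```bash
python3 - <<'E'
from h import *
print(tool()[:3,3],rel([.4662,-.2612,.23]))
E
```

```text
[ 0.469  -0.2627  0.3009] [ 3.1954  0.4921 70.8515]
```

>>> {"method": "move_arm", "body": {"steps": [[3,0,50,0],[3,0,71,0],[3,0,71,0],[3,0,71,0]], "grip": 40, "grip_force": 10}}

```text
clock: 3.92
position: [0.4662, -0.2631, 0.2307]
ee_rot: [0.504, 3.1, 0.0]
force: [-0.7, -0.1, 0.7]
width: 0.614
```

```bash
python3 look.py w4;python3 - <<'E'
from h import *
print(rel([.4662,-.2612,.19]))
E
```

```text
3.925 [ 0.256   0.5091  0.2153  1.9886 -0.1714  0.6596  1.8292] [ 0.006 -0.011  0.006 -0.004  0.001 -0.005  0.003] [ 0.4662 -0.2631  0.2307] [-0.9485  0.3166 -0.0014] [ 0.0014 -0.0002 -1.    ] [-0.6606 -0.1205  0.7139] [ 0.0321 -0.0471 -0.0082] 56.320236150583526
[ 0.7655  2.0659 40.9291]
```

View pics/w4.png

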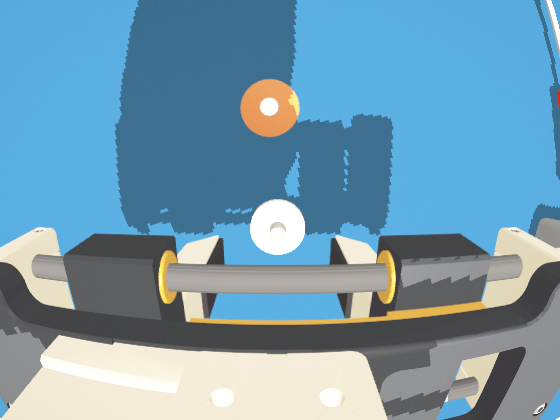

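```bash
python3 ring.py w4 278 227 0.009 29
```

```text
outer c [ 0.466  -0.2612] r 0.018485896016028368 corner deg mod30 22.47185104953956 amp 0.014688033254852259
   px 277.0 226.5 55.0 54.0
```

>>> {"method": "move_arm", "body": {"steps": [[1,2,20,0],[1,2,41,0],[1,2,41,0],[1,2,41,0]]}}

```text
clock: 4.47
position: [0.4654, -0.2618, 0.1899]
ee_rot: [0.506, 3.099, -0.001]
force: [0.0, -0.1, 0.2]
width: 0.436
```

>>> {"method": "move_arm", "body": {"steps": [[0,0,0,0],[0,0,0,0],[0,0,0,0],[0,0,0,0],[0,0,0,0],[0,0,0,0]], "grip": 5, "grip_force": 15}}

```text
clock: 5.22
position: [0.465, -0.2616, 0.1889]
ee_rot: [0.507, 3.1, 0.0]
force: [-1.2, 0.8, 5.2]
width: 0.113
```

```bash
python3 look.py w5
```

```text
5.225 [ 0.2729  0.5747  0.1918  2.016  -0.1941  0.5676  1.8456] [-0.001  0.    -0.001  0.001 -0.002 -0.002 -0.001] [ 0.465  -0.2616  0.1889] [-0.948   0.3183 -0.0002] [ 0.0002 -0.     -1.    ] [-1.2472  0.7698  5.2445] [0.0859 0.1639 0.0385] 10.331968963312427
```

View pics/w5.png

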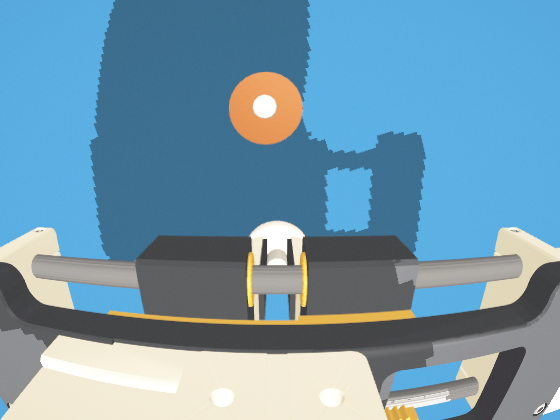

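>>> {"method": "move_arm", "body": {"steps": [[0,0,-50,0],[0,0,-111,0],[0,0,-111,0]]}}

```text
clock: 5.65
position: [0.4661, -0.2624, 0.3037]
ee_rot: [0.506, 3.093, -0.003]
force: [0.4, 0.0, -1.5]
width: 0.109
```

```bash
python3 - <<'E'
from h import *
s=arm.observe();print(s["force"],s["width"]*91.8,s["position"])
print(rel([.6288,-.019,.30]))
E
```

```text
[ 0.3542  0.0046 -1.4963] 9.985169474540132 [ 0.4661 -0.2624  0.3037]
[-76.6549 282.5538   4.1882]
```

>>> {"method": "move_arm", "body": {"steps": [[-77,283,1,0],[-77,283,1,0],[-77,283,1,0],[-77,283,1,0],[-77,283,1,0],[-77,283,1,0],[-77,283,1,0],[-77,283,1,0]]}}

```text
clock: 6.65
position: [0.6273, -0.0195, 0.2983]
ee_rot: [-0.51, -3.099, 0.001]
force: [-0.6, -0.4, -1.0]
width: 0.111
```

```bash
python3 look.py w6; python3 - <<'E'
from h import *
for n in["top","scene"]: cv2.imwrite(f"pics/{n}1.png",arm.get_image(n)[:,:,::-1])
im=cv2.imread("pics/w6.png")[180:300,190:360]
print(rel([.6288,-.019,.30]))
cv2.imwrite("pics/w6c.png",cv2.resize(im,None,fx=4,fy=4,interpolation=2))
a=cv2.imread("pics/scene1.png")[190:280,200:320]
cv2.imwrite("pics/s1c.png",cv2.resize(a,None,fx=5,fy=5,interpolation=2))
E
```

```text
6.65 [-0.2033  0.5425  0.2203  1.6999 -0.1418  0.916   1.3176] [ 0.003 -0.007 -0.001 -0.006 -0.003  0.002 -0.002] [ 0.6273 -0.0195  0.2983] [-0.9473  0.3205  0.0009] [-0.0011 -0.0007 -1.    ] [-0.6455 -0.3505 -1.01  ] [-0.045   0.0028  0.0208] 10.198728768582486
[-1.1574  0.3141 -1.2137]
```

View pics/w6c.png

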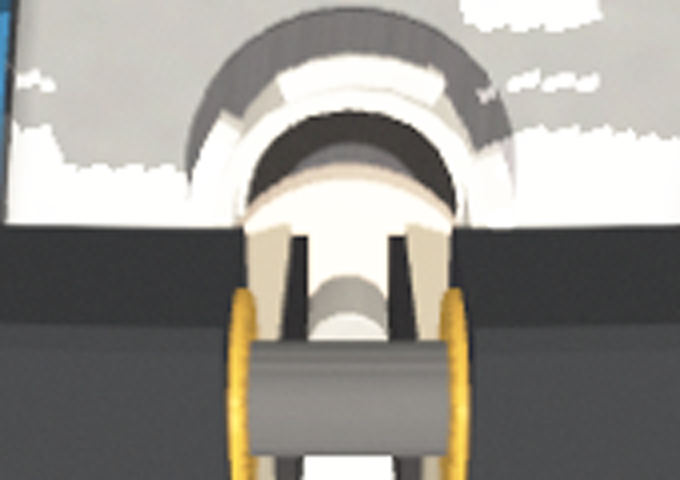

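View pics/s1c.png

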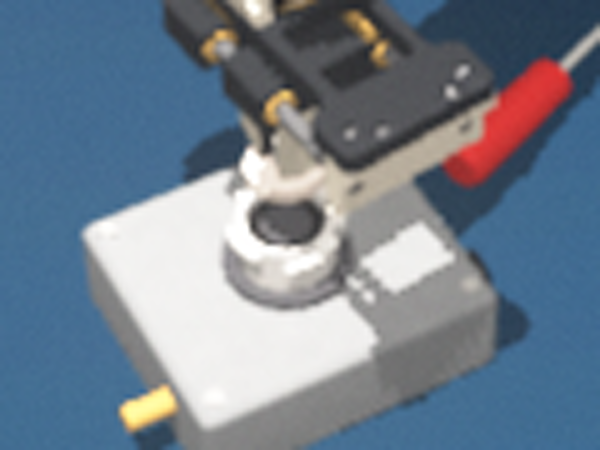

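```bash
python3 - <<'E'
from h import *
T=np.load("pics/w6.npy")
Ti=np.linalg.inv(T)
f=lambda uv,z:(Ti@np.r_[wplane(uv,T,z),1])[:3]*1000
b=f((278,207.5),.082);d=f((277.25,224.3),.1183);d2=f((277.25,221),.1111)
print("bore edge",b,"ctr x",b[0]-19,"disc top edge",d,"ctr",d[0]-18,"bottom edge",d2,d2[0]-16.5,d2[0]-18)
# chord approach: bore edges at row of widest visible
print(Ti@np.r_[.6298,-.0186,.082,1]*1000)
E
```

```text
bore edge [ 15.9588   2.1835 216.2934] ctr x -3.041194599778123 disc top edge [ 16.6567   1.6632 179.9945] ctr -1.3433046278365879 bottom edge [ 16.1993   1.6732 187.1941] -0.3006658084568201 -1.8006658084568201
[  -2.3101    1.8777  216.278  1000.    ]
```

>>> {"method": "move_arm", "body": {"steps": [[-1.4,0.4,12,0],[-1.4,0.4,24,0],[-1.4,0.4,24,0],[-1.4,0.4,24,0]]}}

```text
clock: 7.3
position: [0.6294, -0.0178, 0.2745]
ee_rot: [-0.506, -3.1, 0.0]
force: [-0.4, -0.1, 0.4]
width: 0.111
```

>>> {"method": "move_arm", "body": {"steps": [[0,0,1,0],[0,0,2,0],[0,0,3,0],[0,0,3,0]]}}

```text
clock: 7.8
position: [0.6294, -0.0178, 0.2717]
ee_rot: [-0.506, -3.1, -0.0]
force: [0.5, -0.9, -0.9]
width: 0.112
```

```bash
python3 look.py w7; python3 - <<'E'
from h import *
print(rel([.6288,-.019,.266]))
im=cv2.imread("pics/w7.png")[180:300,190:360]
cv2.imwrite("pics/w7c.png",cv2.resize(im,None,fx=4,fy=4,interpolation=2))
E
```

```text
7.8 [-0.1987  0.5756  0.2112  1.7174 -0.1506  0.8644  1.3245] [ 0.001  0.001  0.002 -0.001 -0.001  0.    -0.   ] [ 0.6294 -0.0178  0.2717] [-0.948   0.3182  0.    ] [-0.  0. -1.] [ 0.5176 -0.913  -0.9486] [ 0.0109  0.007  -0.0412] 10.28124745900953
[ 0.2009 -1.3148  5.7332]
```

View pics/w7c.png

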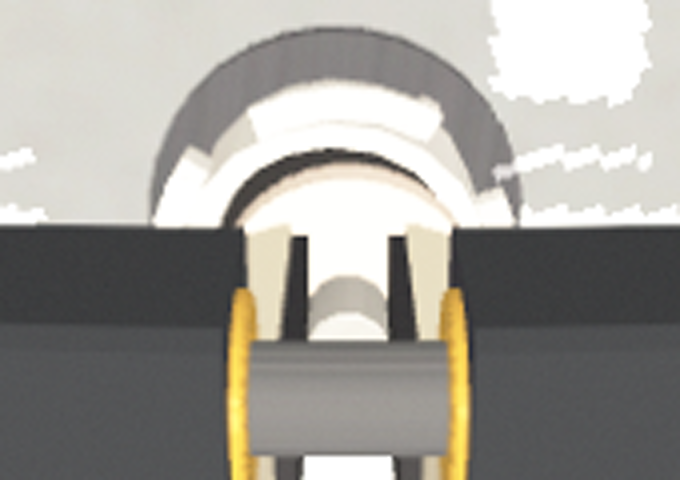

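```bash
cat > m.py <<'E'
import sys
from h import *
n=sys.argv[1];T=np.load(f"pics/{n}.npy");Ti=np.linalg.inv(T);zd=float(sys.argv[2])
u=cv2.imread(f"pics/{n}.png")
f=lambda uv,z:(Ti@np.r_[wplane(uv,T,z),1])[:3]*1000
g=cv2.cvtColor(u,cv2.COLOR_BGR2GRAY)
a=[float(x) for x in sys.argv[3:]]
b=f((a[0],a[1]),.082);d=f((a[2],a[3]),zd);fl=f((a[4],a[5]),.056)
print("bore ctr",b[0]-19,b[1],"disc ctr",d[0]-18,d[1],"flange ctr",fl[0]-30,fl[1])
E
python3 m.py w7 0.092 274 217.2 277.25 223.5 273.8 186.7;python3 m.py w6 0.1183 278 207.5 277.25 224.3 278 182
python3 - <<'E'
import cv2
g=cv2.imread("pics/w7.png",0)
print(g[212:232,276]);print(g[225,225:325]); print(g[183:192,274])
E
```

```text
bore ctr -1.4211226385386482 -0.09130933468570746 disc ctr -0.8236604734039688 1.6636631055317597 flange ctr -0.6889280593921079 -0.3917829344106949
bore ctr -3.0435793813000487 2.1841628365036057 disc ctr -1.345689648725486 1.6637632846373263 flange ctr -2.657422036757424 2.2822625978494715
[254 254 254 254 250 156  69  71 119 200 230 230 237 252 254 254 254 254
 254 254]
[217 218 193 142 128 130 155 252 255 255 255 254 255 254 254 251 235 249
 254 254 254 254 254 254 254 237 114  62  70  71  71  71  71  71 114 185
 221 225 226 226 227 227 228 240 243 247 250 251 252 252 252 252 252 252
 252 252 251 248 248 244 240 239 232 232 232 232 232 220 195 153 107 241
 254 254 254 254 254 254 254 252 235 223 207 135 135 134 131 127 135 177
 133 132 130 130 148 207 218 216 217 218]
[219 219 218 180 107 128 134 132 132]
```

>>> {"method": "move_arm", "body": {"steps": [[-0.3,-1.6,0,0],[-0.3,-1.6,0,0],[-0.3,-1.6,0,0]]}}

```text
clock: 8.22
position: [0.6292, -0.0195, 0.2718]
ee_rot: [0.507, 3.1, 0.0]
force: [-0.5, 0.7, -0.6]
width: 0.11
```

```bash
python3 look.py w8; python3 - <<'E'
from h import *
g=cv2.imread("pics/w8.png",0)
print(g[212:232,276]);print(g[225,225:325]); print(g[183:192,276])
im=cv2.imread("pics/w8.png")[180:300,190:360]
cv2.imwrite("pics/w8c.png",cv2.resize(im,None,fx=4,fy=4,interpolation=2))
E
```

```text
8.225 [-0.196   0.5754  0.2113  1.7178 -0.1507  0.8642  1.327 ] [-0.001  0.001 -0.001 -0.     0.001 -0.001 -0.001] [ 0.6292 -0.0195  0.2718] [-0.948   0.3184 -0.    ] [ 0.      0.0001 -1.    ] [-0.5083  0.7285 -0.5947] [ 0.0316  0.0683 -0.0377] 10.053888689007579
[254 254 254 251 158  71  69  70 121 201 231 231 239 253 254 254 254 254
 254 254]
[219 219 218 219 209 168 130 130 130 232 255 255 255 255 255 255 254 254
 240 242 253 254 254 254 254 254 254 251 160  76  68  70  71  72 112 189
 223 226 227 227 228 228 229 242 243 248 250 251 253 253 253 253 253 253
 253 253 251 250 249 245 240 239 234 232 233 233 233 221 194 156  80  71
  71  65 147 248 254 254 254 254 254 254 254 243 224 208 135 136 140 181
 173 132 137 151 131 132 134 165 219 219]
[221 220 199 140 120 137 133 134 134]
```

View pics/w8c.png

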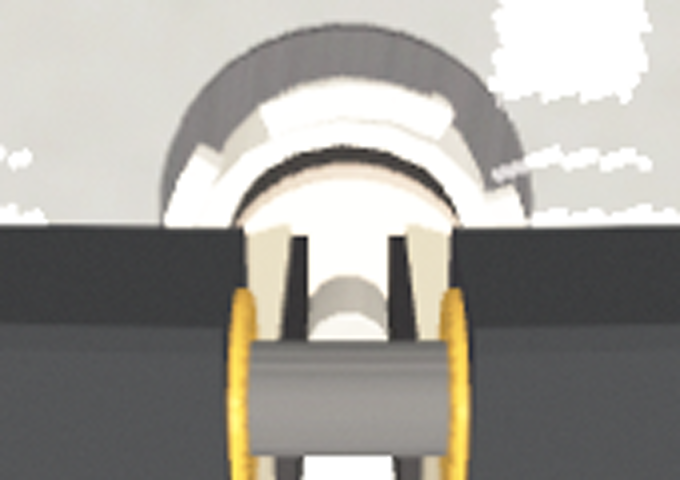

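>>> {"method": "move_arm", "body": {"steps": [[0,-0.3,0,0],[0,-0.3,1,0],[0,-0.3,2,0],[0,-0.3,3,0],[0,-0.3,3,0],[0,-0.3,3,0]]}}

```text
clock: 9.02
position: [0.6291, -0.0197, 0.2687]
ee_rot: [-0.506, -3.1, -0.0]
force: [0.1, 1.3, -1.5]
width: 0.112
```

>>> {"method": "move_arm", "body": {"steps": [[0,0,0.8,0],[0,0,1.6,0],[0,0,1.6,0],[0,0,1.6,0]]}}

```text
clock: 9.52
position: [0.6291, -0.0197, 0.2671]
ee_rot: [-0.507, -3.1, -0.0]
force: [-0.3, 0.3, -0.5]
width: 0.112
```

>>> {"method": "move_arm", "body": {"steps": [[0,0,0.7,0],[0,0,1.4,0],[0,0,1.4,0],[0,0,1.4,0]]}}

```text
clock: 10.02
position: [0.6291, -0.0197, 0.2658]
ee_rot: [0.507, 3.1, 0.0]
force: [-0.2, 0.5, 0.1]
width: 0.113
```

```bash
python3 - <<'E'
from h import *
s=arm.observe();print(s["force"],s["position"])
E
```

```text
[-0.1639  0.5173  0.0855] [ 0.6291 -0.0197  0.2658]
```

Barely in contact, with the disc about 5 mm into the bore. I'll release it and back off straight up.

>>> {"method": "move_arm", "body": {"steps": [[0,0,0.4,0],[0,0,0.4,0],[0,0,0.4,0],[0,0,0.4,0]], "grip": 30}}

```text
clock: 10.52
position: [0.6291, -0.0197, 0.2653]
ee_rot: [-0.506, -3.1, -0.0]
force: [0.4, -1.1, 0.8]
width: 0.323
```

>>> {"method": "move_arm", "body": {"steps": [[0,0,-20,0],[0,0,-70,0],[0,0,-114,0],[0,0,-114,0],[0,0,-114,0]], "grip": 91}}

```text
clock: 11.15
position: [0.6288, -0.0196, 0.3789]
ee_rot: [-0.506, -3.1, -0.0]
force: [-0.5, 0.6, 0.8]
width: 0.824
```

```bash
python3 look.py w9; python3 - <<'E'
from h import *
print(rel([.4523,.2510,.30]))
im=cv2.imread("pics/w9.png")[150:250,215:335]
cv2.imwrite("pics/w9c.png",cv2.resize(im,None,fx=6,fy=6,interpolation=2))
E
```

```text
11.15 [-0.2165  0.4649  0.2397  1.6096 -0.121   1.0821  1.3026] [-0.001  0.018 -0.005  0.016  0.    -0.001 -0.   ] [ 0.6288 -0.0196  0.3789] [-0.948   0.3181  0.0005] [-0.0005  0.0002 -1.    ] [-0.5322  0.6246  0.8473] [-0.0134 -0.0378  0.0082] 75.602879022976
[253.2005 200.4712  78.5544]
```

View pics/w9c.png

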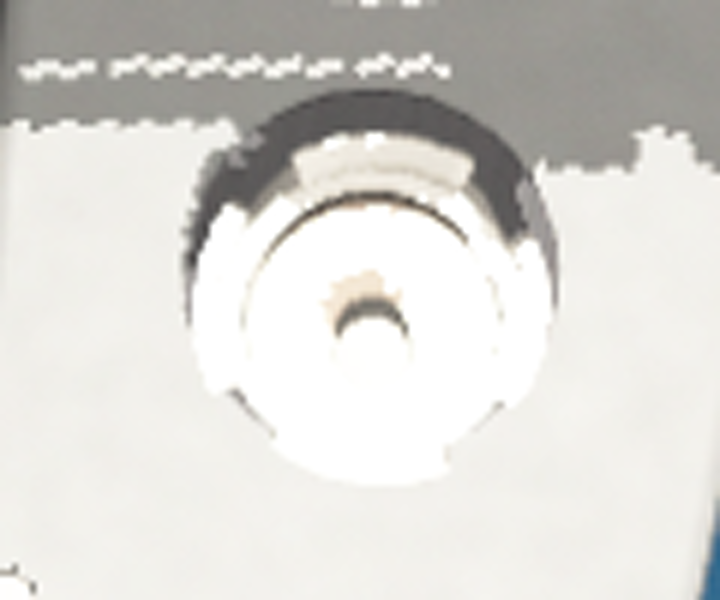

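```bash
python3 - <<'E'
from h import *
print(rel([.451,.2499,.26]))
E
```

```text
[254.017  199.0349 118.5566]
```

>>> {"method": "move_arm", "body": {"steps": [[253,200,78,0],[253,200,78,0],[253,200,78,0],[253,200,78,0],[253,200,78,0],[253,200,78,0],[253,200,78,0],[253,200,110,0],[254,200,118,0],[254,200,118,0],[254,200,118,0],[254,200,118,0]]}}

```text
clock: 12.7
position: [0.4523, 0.2507, 0.2621]
ee_rot: [0.507, 3.099, 0.001]
force: [0.6, 0.6, 0.1]
width: 0.993
```

```bash
python3 look.py w10; python3 - <<'E'
from h import *
T=tool();print(wproj([.452,.251,.02],T),rel([.451,.2499,.181]))
E
```

```text
12.7 [-0.716   0.4341  0.1411  2.0038 -0.0911  0.7082  0.7279] [-0.005  0.001 -0.001  0.003 -0.001 -0.002 -0.003] [0.4523 0.2507 0.2621] [-0.9479  0.3186 -0.0008] [ 0.0011  0.0008 -1.    ] [0.6087 0.6143 0.0598] [-0.0331 -0.0068 -0.0494] 91.14321673601475
[274.7205 219.1367] [ 0.9838 -1.258  81.0219]
```

View pics/w10.png

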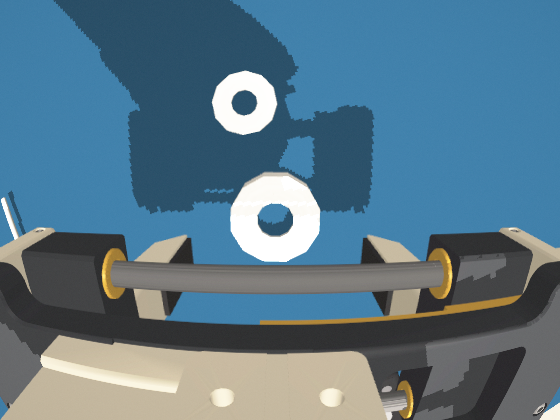

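```bash
python3 ring.py w10 275 217 0.02 48
```

```text
outer c [0.4517 0.2511] r 0.03282012328397516 corner deg mod30 25.15584553385604 amp 0.3173347124003794
   px 274.5 216.5 89.0 89.0
hole c [0.4523 0.251 ] r 0.012657446285869295 corner deg mod30 24.95040435773786 amp 0.1442478157002466
   px 275.0 219.5 36.0 33.0
```

>>> {"method": "move_arm", "body": {"steps": [[1,-1.3,40,-0.02],[1,-1.3,70,-0.02],[1,-1.3,80,-0.02],[1,-1.3,80,-0.02],[1,-1.3,80,-0.02]]}}

```text
clock: 13.38
position: [0.4511, 0.2501, 0.1824]
ee_rot: [0.475, 3.104, 0.002]
force: [0.9, 1.2, 0.8]
width: 0.989
```

>>> {"method": "move_arm", "body": {"steps": [[0,0,0,0],[0,0,0,0],[0,0,0,0],[0,0,0,0],[0,0,0,0]], "grip": 60, "grip_force": 30}}

```text
clock: 14.0
position: [0.4507, 0.2499, 0.1816]
ee_rot: [0.476, 3.105, 0.0]
force: [-1.7, -0.1, 5.0]
width: 0.689
```

```bash
python3 look.py w11
```

```text
14.0 [-0.6889  0.5641  0.1071  2.059  -0.1147  0.5236  0.768 ] [ 0.    -0.001  0.    -0.001  0.001 -0.001 -0.001] [0.4507 0.2499 0.1816] [-0.9542  0.2993 -0.0002] [ 0.0002  0.0003 -1.    ] [-1.6629 -0.0659  4.9695] [-0.0299  0.2094 -0.0344] 63.24751301243668
```

View pics/w11.png

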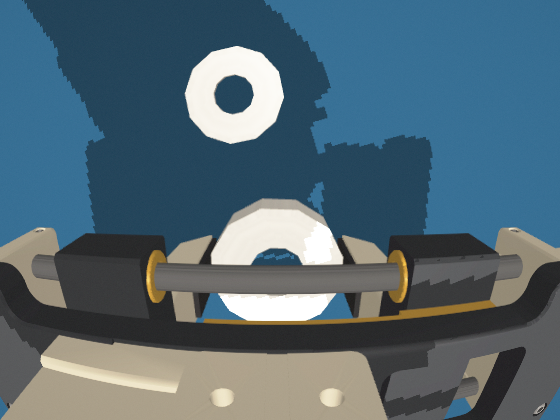

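```bash
python3 - <<'E'
from h import *
T=np.load("pics/w11.npy");Ti=np.linalg.inv(T);im=cv2.imread("pics/w11.png")
print(im[190:220,270].tolist());print(im[190:220,285,0])
print(im[243,205:220,2],im[243,335:355,2])
for r in (207,208,209,210): print(r,(Ti@np.r_[wplane((277,r),T,.02),1])[:2]*1000)
for r in (199,200): print(r,(Ti@np.r_[wplane((277,r),T,.0),1])[:2]*1000)
cv2.imwrite("pics/w11c.png",cv2.resize(im[190:270,200:360],None,fx=5,fy=5,interpolation=2))
E
```

```text
[[93, 71, 37], [93, 71, 39], [92, 70, 36], [93, 70, 38], [93, 71, 37], [90, 68, 33], [92, 70, 37], [92, 72, 38], [117, 109, 98], [149, 155, 156], [157, 168, 173], [157, 168, 173], [155, 166, 172], [157, 166, 173], [155, 167, 173], [157, 168, 174], [155, 167, 173], [154, 168, 173], [165, 178, 183], [204, 218, 223], [227, 236, 241], [227, 236, 241], [227, 236, 241], [227, 237, 241], [226, 236, 241], [226, 236, 241], [228, 237, 242], [230, 239, 243], [229, 238, 243], [228, 237, 242]]
[ 91  94  94  90  91  92  93  91  92 128 161 160 160 161 161 160 159 160
 159 190 225 231 231 231 232 231 230 230 229 229]
[174 174 167 157 103  36  38  40  38  34  43 153 226 241 241] [239 151  55  35  36  39  39  39  36  72 146 157 173 174 175 174 176 175
 173 174]
207 [30.759   1.5391]
208 [30.2928  1.5387]
209 [29.8259  1.5384]
210 [29.3583  1.538 ]
199 [29.6842  1.5527]
200 [29.1587  1.5522]
```

View pics/w11c.png

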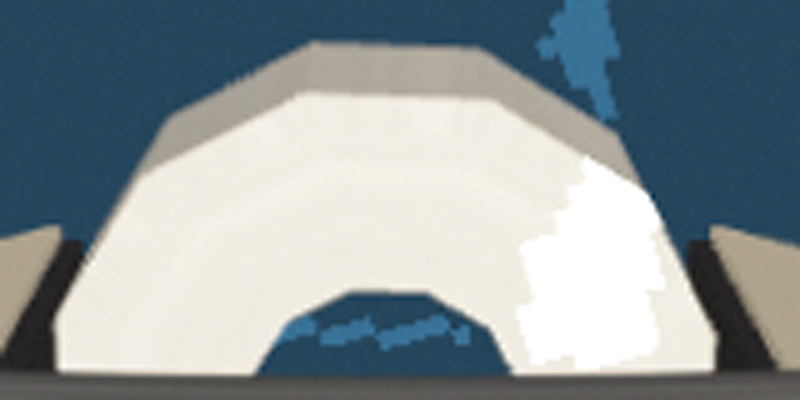

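>>> {"method": "move_arm", "body": {"steps": [[0,0,-50,0],[0,0,-110,0],[0,0,-118,0],[0,0,-118,0]]}}

```text
clock: 14.55
position: [0.4505, 0.2498, 0.2994]
ee_rot: [0.475, 3.105, 0.001]
force: [-0.0, 0.0, -0.6]
width: 0.692
```

```bash
python3 - <<'E'
from h import *
s=arm.observe();print(s["width"]*91.8,s["force"])
print(rel([.6291,-.0197,.30]))
E
```

```text
63.551731446123455 [-0.005   0.0095 -0.6   ]
[-251.0492 -203.7631   -0.6166]
```

>>> {"method": "move_arm", "body": {"steps": [[-250.3,-203.8,-3,0],[-250.3,-203.8,-3,0],[-250.3,-203.8,-3,0],[-250.3,-203.8,-3,0],[-250.3,-203.8,-3,0],[-250.3,-203.8,-3,0],[-250.3,-203.8,-3,0],[-250.3,-203.8,-3,0],[-250.3,-203.8,-3,0]]}}

```text
clock: 15.68
position: [0.6279, -0.0177, 0.302]
ee_rot: [-0.471, -3.105, -0.001]
force: [0.3, -0.5, -0.2]
width: 0.691
```

```bash
python3 look.py w12; python3 - <<'E'
from h import *
print(rel([.6291,-.0197,.30]))
im=cv2.imread("pics/w12.png")[150:300,180:380]
cv2.imwrite("pics/w12c.png",cv2.resize(im,None,fx=4,fy=4,interpolation=2))
E
```

```text
15.675 [-0.1934  0.538   0.2021  1.6939 -0.1303  0.9236  1.3292] [ 0.005 -0.002  0.007 -0.007  0.003 -0.002  0.003] [ 0.6279 -0.0177  0.302 ] [-0.9549  0.2968  0.001 ] [-0.0008  0.0008 -1.    ] [ 0.2683 -0.4502 -0.221 ] [ 0.0269  0.0127 -0.0531] 63.406829272302865
[-1.5254 -1.3594  2.2748]
```

View pics/w12c.png

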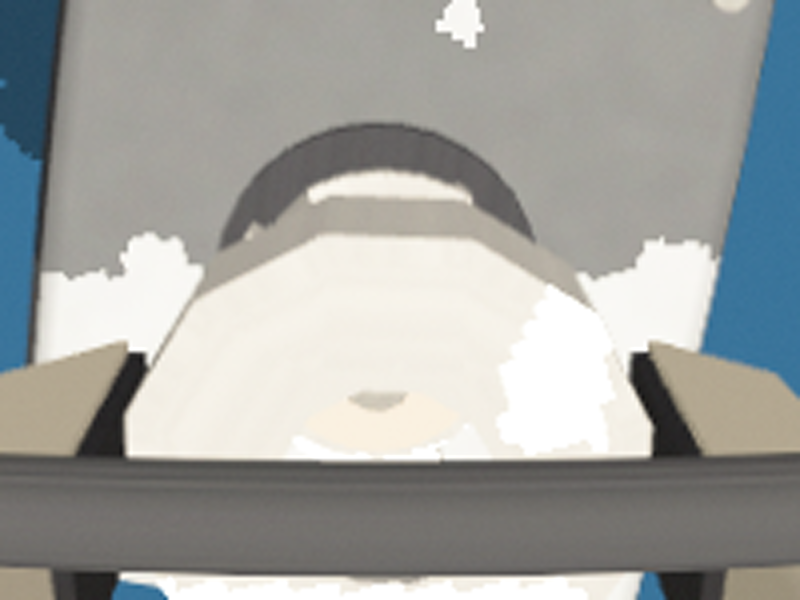

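```bash
python3 - <<'E'
from h import *
T=np.load("pics/w12.npy");Ti=np.linalg.inv(T)
T8=np.load("pics/w8.npy")
f=lambda T,uv,z:(np.linalg.inv(T)@np.r_[wplane(uv,T,z),1])[:2]*1000
def fl(n,rows,x0,x1):
    g=cv2.imread(f"pics/{n}.png",0).astype(float);T=np.load(f"pics/{n}.npy");P=[]
    for c in range(x0,x1):
        col=g[rows[0]:rows[1],c];d=np.diff(col);i=int(np.argmin(d));P.append(f(T,(c,rows[0]+i+.5),.056))
    P=np.array(P);
    # fixed radius 30 circle fit
    from scipy.optimize import least_squares
    r=least_squares(lambda p:np.hypot(*(P-p).T)-30,P.mean(0)-[20,0],loss='soft_l1');print(n,r.x,np.abs(r.fun).mean())
fl("w12",(174,196),258,292)
fl("w8",(180,205),255,297)
for r in (207.5,208.5): print(f(T,(277.1,r),.302-.1816+.02))
E
```

```text
w12 [-2.1323 -0.3213] 0.15087051105085592
w8 [0.0166 0.936 ] 0.14089746328509886
[30.4911  1.5851]
[30.0244  1.5847]
```

>>> {"method": "move_arm", "body": {"steps": [[-0.9,-1.4,15,0],[-0.9,-1.4,30,0],[-0.9,-1.4,30,0],[-0.9,-1.4,30,0]]}}

```text
clock: 16.23
position: [0.6289, -0.0212, 0.2721]
ee_rot: [-0.476, -3.105, 0.0]
force: [0.7, -0.6, -1.4]
width: 0.688
```

```bash
python3 look.py w13; python3 - <<'E'
from h import *
from scipy.optimize import least_squares
print(rel([.6291,-.0197,.27]))
im=cv2.imread("pics/w13.png")[150:300,180:380]
cv2.imwrite("pics/w13c.png",cv2.resize(im,None,fx=4,fy=4,interpolation=2))
f=lambda T,uv,z:(np.linalg.inv(T)@np.r_[wplane(uv,T,z),1])[:2]*1000
g=cv2.imread("pics/w13.png",0).astype(float);T=np.load("pics/w13.npy");P=[]
for c in range(262,290):
    col=g[178:200,c];i=int(np.argmin(np.diff(col)));P.append(f(T,(c,178+i+.5),.056))
P=np.array(P);r=least_squares(lambda p:np.hypot(*(P-p).T)-30,P.mean(0)-[20,0],loss='soft_l1');print(r.x,np.abs(r.fun).mean(),r.fun.round(1))
E
```

```text
16.225 [-0.1827  0.5738  0.1953  1.7169 -0.1389  0.8647  1.3393] [-0.003 -0.01   0.002 -0.007  0.     0.004  0.001] [ 0.6289 -0.0212  0.2721] [-0.9542  0.2993  0.0003] [-0.0003 -0.     -1.    ] [ 0.6816 -0.5899 -1.3737] [-0.0355 -0.0357 -0.0537] 63.182127719052765
[0.4269 1.5146 2.4802]
[0.1346 2.8134] 0.15537373297656742 [-0.2  0.2  0.  -0.2  0.3  0.1 -0.  -0.2 -0.3  0.2  0.1  0.  -0.  -0.1
 -0.1  0.5 -0.2 -0.2 -0.2 -0.2 -0.1 -0.1 -0.   0.   0.1  0.2  0.3 -0.2]
```

View pics/w13c.png

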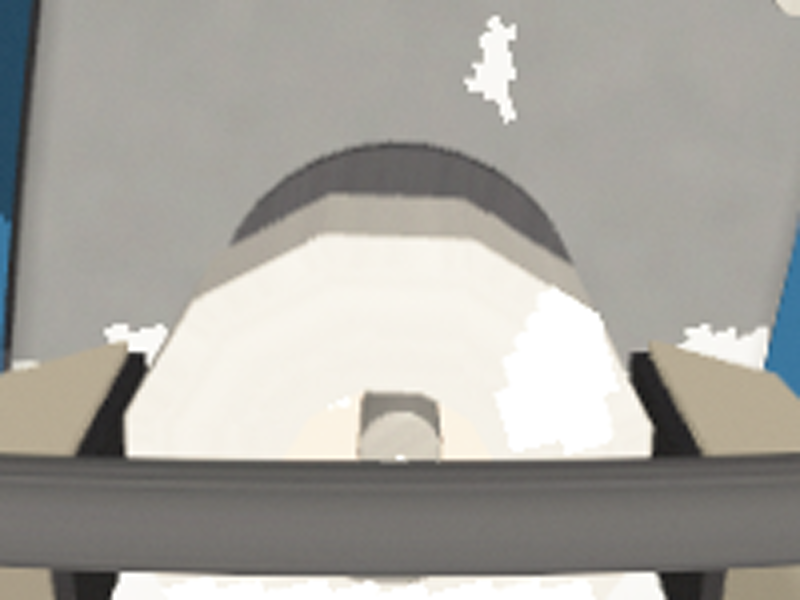

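>>> {"method": "move_arm", "body": {"steps": [[1,1.4,0,0],[1,1.4,0,0],[1,1.4,0,0],[1,1.4,0,0]]}}

```text
clock: 16.77
position: [0.6284, -0.0196, 0.2724]
ee_rot: [0.476, 3.105, 0.0]
force: [-0.1, -0.6, -1.6]
width: 0.694
```

```bash
cat > fl.py <<'E'
import sys
from h import *
from scipy.optimize import least_squares
n=sys.argv[1]
print(rel([.6291,-.0197,.27]))
f=lambda T,uv,z:(np.linalg.inv(T)@np.r_[wplane(uv,T,z),1])[:2]*1000
g=cv2.imread(f"pics/{n}.png",0).astype(float);T=np.load(f"pics/{n}.npy");P=[]
for c in range(262,290):
    col=g[178:205,c];i=int(np.argmin(np.diff(col)));P.append(f(T,(c,178+i+.5),.056))
P=np.array(P);r=least_squares(lambda p:np.hypot(*(P-p).T)-30,P.mean(0)-[20,0],loss='soft_l1');print(r.x,np.abs(r.fun).mean())
E
python3 look.py w14; python3 fl.py w14
```

```text
16.775 [-0.1855  0.5724  0.1953  1.7186 -0.1387  0.8639  1.3366] [ 0.002  0.001 -0.001  0.001  0.001  0.    -0.001] [ 0.6284 -0.0196  0.2724] [-0.9542  0.2992 -0.0002] [ 0.0002  0.     -1.    ] [-0.1267 -0.5772 -1.6086] [-0.0291 -0.0487  0.0009] 63.67601371623816
[-0.7335  0.07    2.3824]
[-0.7038  1.4708] 0.1274662019369697
```

>>> {"method": "move_arm", "body": {"steps": [[0,0,3,0],[0,0,6,0],[0,0,9,0],[0,0,9,0]]}}

```text
clock: 17.32
position: [0.6282, -0.0195, 0.2629]
ee_rot: [-0.475, -3.105, 0.0]
force: [-0.1, 0.2, -0.8]
width: 0.689
```

>>> {"method": "move_arm", "body": {"steps": [[0,0,1,0],[0,0,2,0],[0,0,2,0],[0,0,2,0]]}}

```text
clock: 17.82
position: [0.6284, -0.0195, 0.2614]
ee_rot: [0.475, 3.105, 0.0]
force: [-0.0, -0.1, -0.5]
width: 0.692
```

>>> {"method": "move_arm", "body": {"steps": [[0,0,1,0],[0,0,2,0],[0,0,2,0]]}}

```text
clock: 18.2
position: [0.6283, -0.0195, 0.2592]
ee_rot: [-0.475, -3.105, -0.0]
force: [0.7, -0.4, -0.1]
width: 0.691
```

>>> {"method": "move_arm", "body": {"steps": [[0,0,0.7,0],[0,0,1.4,0],[0,0,1.4,0]]}}

```text
clock: 18.58
position: [0.6283, -0.0195, 0.2579]
ee_rot: [-0.476, -3.105, -0.0]
force: [-0.0, -0.2, -0.9]
width: 0.688
```

>>> {"method": "move_arm", "body": {"steps": [[0,0,1,0],[0,0,2,0],[0,0,2,0]]}}

```text
clock: 18.95
position: [0.6285, -0.0196, 0.2567]
ee_rot: [0.476, 3.105, 0.0]
force: [-2.7, 0.3, 7.2]
width: 0.688
```

>>> {"method": "move_arm", "body": {"steps": [[0,0,1,0],[0,0,2,0],[0,0,2,0]]}}

```text
clock: 19.32
position: [0.6285, -0.0197, 0.2562]
ee_rot: [0.475, 3.104, 0.001]
force: [-7.4, 0.4, 20.3]
width: 0.689
```

>>> {"method": "move_arm", "body": {"steps": [[0,0,-2,0],[0,0,-2,0.08],[0,0,-2,0.16],[0,0,-2,0.24],[0,0,-2,0.24]], "grip_force": 45}}

```text
clock: 19.95
position: [0.6284, -0.0194, 0.2559]
ee_rot: [0.843, 3.026, -0.0]
force: [-0.2, 0.7, -0.4]
width: 0.687
```

```bash
cat > s.py <<'E'
from h import *
s=arm.observe();T=tool()
print("t",s["clock"],"pos",s["position"],"F",s["force"],"Ftool",T[:3,:3].T@s["force"],"M",s["ft_torque"],"j7",s["joints"][6],"yaw",np.degrees(np.arctan2(T[1,1],T[0,1])),"zax",T[:3,2],"w",s["width"]*91.8)
E
python3 s.py
```

```text
t 19.95 pos [ 0.6284 -0.0194  0.2559] F [-0.1838  0.6598 -0.3979] Ftool [0.4984 0.4698 0.3978] M [ 0.0146  0.0703 -0.0353] j7 1.1456059203781728 yaw 58.87196505992207 zax [ 0.0001 -0.0001 -1.    ] w 63.07887823185141
```

>>> {"method": "move_arm", "body": {"steps": [[0,0,0.8,0],[0,0,1.6,0],[0,0,1.6,0]]}}

```text
clock: 20.32
position: [0.6285, -0.0196, 0.2553]
ee_rot: [0.842, 3.026, 0.001]
force: [-1.9, 0.7, 9.3]
width: 0.687
```

```bash
python3 s.py
```

```text
t 20.325 pos [ 0.6285 -0.0196  0.2553] F [-1.8906  0.6814  9.262 ] Ftool [ 1.9669 -0.3849 -9.2632] M [ 0.056  0.763 -0.052] j7 1.1469653960370088 yaw 58.91794617721586 zax [ 0.0008  0.0005 -1.    ] w 63.070798675595945
```

>>> {"method": "move_arm", "body": {"steps": [[0,0,0,0.08],[0,0,0.3,0.16],[0,0,0.6,0.24],[0,0,0.6,0.24]]}}

```text
clock: 20.82
position: [0.6283, -0.0195, 0.2535]
ee_rot: [-1.198, -2.904, 0.0]
force: [-0.2, -0.4, -1.1]
width: 0.688
```

```bash
python3 s.py
```

```text
t 20.825 pos [ 0.6283 -0.0195  0.2535] F [-0.1505 -0.391  -1.0579] Ftool [-0.169 -0.383  1.058] M [-0.0518  0.0094  0.0331] j7 0.9529606394705065 yaw 45.180835011547174 zax [-0.0004 -0.0001 -1.    ] w 63.17104966163725
```

>>> {"method": "move_arm", "body": {"steps": [[0,0,0.7,0],[0,0,1.4,0],[0,0,1.4,0]]}}

```text
clock: 21.2
position: [0.6283, -0.0196, 0.2522]
ee_rot: [-1.199, -2.904, -0.0]
force: [-0.3, -0.5, -0.9]
width: 0.688
```

```bash
python3 s.py
```

```text
t 21.2 pos [ 0.6283 -0.0196  0.2522] F [-0.3    -0.471  -0.9043] Ftool [-0.1199 -0.5454  0.9043] M [-0.0471 -0.0417 -0.0161] j7 0.9527721703732344 yaw 45.11931441662316 zax [-0.0001  0.0001 -1.    ] w 63.14763753924044
```

Off the ramps and nearly down on the disc. I'll feed down a little more.

>>> {"method": "move_arm", "body": {"steps": [[0,0,0.6,0],[0,0,1.2,0],[0,0,1.2,0]]}}

```text
clock: 21.58
position: [0.6284, -0.0195, 0.2512]
ee_rot: [1.2, 2.903, 0.0]
force: [-0.6, -0.2, 0.5]
width: 0.692
```

```bash
python3 s.py
```

```text
t 21.575 pos [ 0.6284 -0.0195  0.2512] F [-0.5622 -0.1706  0.5275] Ftool [ 0.2777 -0.5177 -0.5276] M [-0.0091  0.0813 -0.0235] j7 0.9528042422855519 yaw 45.09340315224816 zax [ 0.0001  0.0001 -1.    ] w 63.531891440226474
```

>>> {"method": "move_arm", "body": {"steps": [[0,0,0.5,0.08],[0,0,0.8,0.16],[0,0,0.8,0.24],[0,0,0.8,0.24]]}}

```text
clock: 22.08
position: [0.6286, -0.0194, 0.2507]
ee_rot: [1.538, 2.739, 0.001]
force: [1.0, -0.4, 2.7]
width: 0.688
```

```bash
python3 s.py
```

```text
t 22.075 pos [ 0.6286 -0.0194  0.2507] F [ 0.9906 -0.4257  2.6803] Ftool [-0.8806  0.6261 -2.6794] M [ 0.0093 -0.022   0.0085] j7 0.7602818648971017 yaw 31.373889428373207 zax [ 0.0009 -0.0001 -1.    ] w 63.19874569971607
```

>>> {"method": "move_arm", "body": {"steps": [[0,0,0,0.08],[0,0,0,0.16],[0,0,0,0.24],[0,0,0,0.24]]}}

```text
clock: 22.58
position: [0.6286, -0.0193, 0.2506]
ee_rot: [1.853, 2.537, 0.001]
force: [0.1, 1.9, 3.8]
width: 0.685
```

```bash
python3 s.py
```

```text
t 22.575 pos [ 0.6286 -0.0193  0.2506] F [0.098  1.8783 3.826 ] Ftool [ 1.7588  0.668  -3.8257] M [ 0.1253 -0.076  -0.065 ] j7 0.5689405049890343 yaw 17.715961579509674 zax [ 0.0008  0.0001 -1.    ] w 62.868709738422616
```

>>> {"method": "move_arm", "body": {"steps": [[0,0,0.1,0.08],[0,0,0.2,0.16],[0,0,0.4,0.24],[0,0,0.4,0.24]]}}

```text
clock: 23.08
position: [0.6287, -0.0191, 0.2503]
ee_rot: [2.142, 2.297, 0.001]
force: [0.5, 1.8, 5.1]
width: 0.688
```

```bash
python3 s.py
```

```text
t 23.075 pos [ 0.6287 -0.0191  0.2503] F [0.4955 1.7763 5.1221] Ftool [ 1.7391  0.6233 -5.1209] M [ 0.3333  0.0137 -0.0251] j7 0.3773611501859857 yaw 4.004812836443849 zax [ 0.0009  0.0004 -1.    ] w 63.137127696233804
```

>>> {"method": "move_arm", "body": {"steps": [[0,0,0,0.08],[0,0,0,0.16],[0,0,0,0.24],[0,0,0,0.24]]}}

```text
clock: 23.58
position: [0.6288, -0.0188, 0.2503]
ee_rot: [2.402, 2.025, 0.002]
force: [0.8, 2.3, 4.4]
width: 0.686
```

```bash
python3 s.py
```

```text
t 23.575 pos [ 0.6288 -0.0188  0.2503] F [0.8272 2.2935 4.3585] Ftool [ 2.4046  0.4317 -4.3557] M [ 0.5604 -0.1454 -0.0503] j7 0.18539608619513323 yaw -9.732357372891203 zax [ 0.0011  0.0008 -1.    ] w 62.94244300108763
```

>>> {"method": "move_arm", "body": {"steps": [[0.3,0,0,0.08],[0.3,0,0,0.16],[0.3,0,0.1,0.24],[0.3,0,0.1,0.24]]}}

```text
clock: 24.08
position: [0.6292, -0.0184, 0.25]
ee_rot: [2.626, 1.724, 0.003]
force: [4.7, 3.2, 0.8]
width: 0.687
```

```bash
python3 s.py
```

```text
t 24.075 pos [ 0.6292 -0.0184  0.25  ] F [4.6539 3.2422 0.817 ] Ftool [ 4.8267  2.9815 -0.8072] M [ 0.7515 -0.8058 -0.056 ] j7 -0.006430602167253456 yaw -23.43672879784592 zax [ 0.0017  0.0006 -1.    ] w 63.03457746878146
```

>>> {"method": "move_arm", "body": {"steps": [[0.5,0.3,0.3,0.06],[0.5,0.3,0.6,0.12],[0.5,0.3,0.8,0.18],[0.5,0.3,0.8,0.18]]}}

```text
clock: 24.58
position: [0.6301, -0.0181, 0.2497]
ee_rot: [2.769, 1.482, 0.005]
force: [5.2, 4.0, 2.3]
width: 0.689
```

```bash
python3 s.py
```

```text
t 24.575 pos [ 0.6301 -0.0181  0.2497] F [5.2445 4.0317 2.2648] Ftool [ 6.2678  2.1341 -2.2469] M [ 0.6371 -1.0665  0.4169] j7 -0.14981136564427278 yaw -33.6783411602955 zax [ 0.0032  0.0003 -1.    ] w 63.268319591889515
```

>>> {"method": "move_arm", "body": {"steps": [[0.7,0.2,0,0],[0.7,0.2,0,0]]}}

```text
clock: 24.82
position: [0.6303, -0.0181, 0.2496]
ee_rot: [2.77, 1.48, 0.003]
force: [4.0, 3.6, 5.9]
width: 0.691
```

```bash
python3 s.py
```

```text
t 24.825 pos [ 0.6303 -0.0181  0.2496] F [3.9896 3.6134 5.8963] Ftool [ 5.2303  1.3179 -5.8862] M [ 0.4576 -1.0104  0.4577] j7 -0.15162537968740036 yaw -33.77449081151666 zax [ 0.0023  0.0003 -1.    ] w 63.41619022363004
```

>>> {"method": "move_arm", "body": {"steps": [[0,0,0,0],[0,0,0,0],[0,0,0,0],[0,0,0,0]], "grip": 91}}

```text
clock: 25.32
position: [0.6292, -0.0186, 0.2488]
ee_rot: [-2.773, -1.475, 0.001]
force: [0.3, -0.5, -0.1]
width: 0.989
```

```bash
python3 s.py
```

```text
t 25.325 pos [ 0.6292 -0.0186  0.2488] F [ 0.2766 -0.5409 -0.1486] Ftool [-0.2938  0.5318  0.1484] M [-0.1084  0.0527  0.0277] j7 -0.15387501066985068 yaw -33.986818983453055 zax [-0.0007 -0.0001 -1.    ] w 90.79443691479011
```

>>> {"method": "move_arm", "body": {"steps": [[0,0,-50,0],[0,0,-110,0],[0,0,-130,0],[0,0,-130,0],[0,0,-130,0]]}}

```text
clock: 25.95
position: [0.629, -0.0181, 0.3779]
ee_rot: [-2.773, -1.475, 0.002]
force: [0.9, 0.6, -0.1]
width: 0.991
```

```bash
python3 look.py w15; python3 - <<'E'
from h import *
for n in["top","scene"]: cv2.imwrite(f"pics/{n}2.png",arm.get_image(n)[:,:,::-1])
im=cv2.imread("pics/w15.png")[130:260,200:360]
cv2.imwrite("pics/w15c.png",cv2.resize(im,None,fx=5,fy=5,interpolation=2)[:600])
E
```

```text
25.95 [-0.569   0.5555  0.8005  1.6402 -0.4311  1.1332 -0.2493] [ 0.001  0.011 -0.005  0.007  0.002  0.    -0.001] [ 0.629  -0.0181  0.3779] [ 0.5587  0.8294 -0.0007] [-0.0016  0.0003 -1.    ] [ 0.8823  0.5816 -0.1391] [-0.0808  0.116   0.0374] 91.00481131261077
```

View pics/w15c.png

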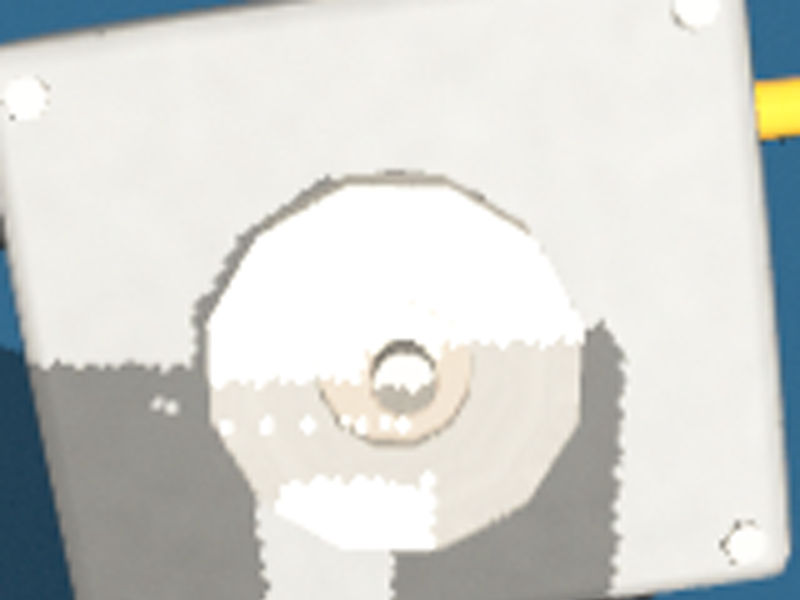

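```bash
python3 - <<'E'
from h import *
T=np.load("pics/w15.npy")
# centre of hole in lip top, z=.088
im=cv2.imread("pics/w15.png")
L,Rr=200+209/5,200+581/5
for z in(.086,.088,.090,.093,.097):
    a=wplane((L,130+370/5),T,z);b=wplane((Rr,130+370/5),T,z)
    print(z,np.linalg.norm(a-b)*1000,(a+b)/2, wplane((200+395/5,130+372/5),T,z))
g=im[204:206,235:325,2];print(g[0])
a=cv2.imread("pics/scene2.png")[190:290,200:320];b=cv2.imread("pics/top2.png")[140:240,225:325]
cv2.imwrite("pics/s2c.png",np.hstack([cv2.resize(a,(600,500),interpolation=2)[:, :420],cv2.resize(b,(500,500),interpolation=2)[:,:380]]))
E
```

```text
0.086 64.48881464291912 [ 0.6294 -0.019   0.086 ] [ 0.6292 -0.0193  0.086 ]
0.088 64.01427895591821 [ 0.6297 -0.0186  0.088 ] [ 0.6295 -0.0189  0.088 ]
0.09 63.53974326891741 [ 0.63   -0.0182  0.09  ] [ 0.6298 -0.0184  0.09  ]
0.093 62.82793973841624 [ 0.6304 -0.0175  0.093 ] [ 0.6302 -0.0178  0.093 ]
0.097 61.87886836441453 [ 0.631  -0.0166  0.097 ] [ 0.6308 -0.0169  0.097 ]
[153 152 154 152 151 151 205 255 255 255 255 255 255 255 255 255 255 255
 255 255 255 255 255 255 255 255 255 255 254 255 255 255 255 255 255 255
 255 248 244 176 234 254 255 255 255 255 255 255 255 255 255 230 236 243
 244 243 243 243 244 224 234 235 236 236 236 236 235 234 235 236 238 238
 239 238 235 236 235 235 235 234 233 166 155 154 153 155 154 155 153 186]
```

View pics/s2c.png

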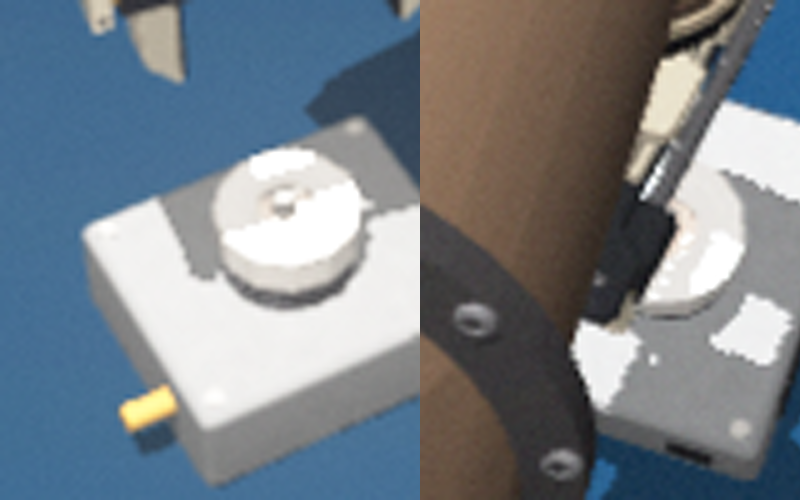

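View pics/scene2.png

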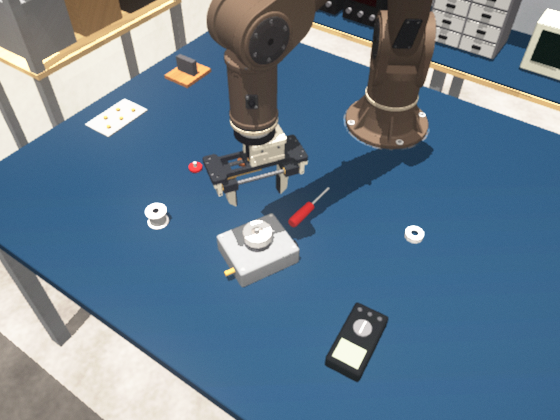

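```bash
python3 - <<'E'
from cell import arm
print(arm.sign_off(), arm.observe()["clock"])
E
```

```text
the job is handed in; nothing more can be done
the job is handed in; nothing more can be done
```

The filter is refitted and the job is handed in, at about 26 s of the 72 s allowed; the interface gave no verdict.

**What I did**
- **Disc:** I picked the white disc by its knob, aligned it over the mouth with the wrist camera, and lowered it onto the gasket. Almost no force showed at contact, and I released it there.
- **Ring:** I put the larger ring over the disc and turned it clockwise about 107 degrees in all. The lugs dropped off the ramps, the lip met the disc, and the thread drew down. I stopped when the torque rose to 0.42–0.46 N m, then released the ring and backed off.

**Last checks**
- **Position:** In the wrist view the ring is 64.0 mm across the flats if its top is at 88 mm. That puts the underside near 68 mm, about 14 mm below the rim (at least 12.5 mm needed). The centre is within about 0.5 mm of the mouth axis.
- **Level:** The ring looks level in the scene view, with the knob in the middle of its hole.
- **Bystanders:** The meter, spool and screwdriver appear where they started.
- **Clamping:** The ring sank about 1.5–2 mm after meeting the disc, which suggests roughly 8–10 N on it. This is an estimate; I did not measure the force.

**Not confirmed**
- I did not grip the ring again to prove it was at the dead stop, because even a small extra twist risked spinning the sleeve.
- I did not check the sleeve's turn directly; the highest torque I read was 0.46 N m, against the 0.8 N m limit.
- There were a few newtons of side force while turning, because the ring sat about 1 mm off the gripper's axis; I eased it partly before letting go.
- The first heavy contact, about 20 N with the ring on the ramps, came before the lip reached the disc.

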